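# Open the filter cover of a bench dust extractor

### The job

Open the dust extractor's filter compartment: with the fingertips press the black snap tab of the orange filter cover in and, keeping it pressed, push the cover along its guide rails until it is completely off its seat and out of the rails, so that the whole filter is uncovered. Only press and push, never lift the cover: leave it lying flat on the extractor's top deck, and leave everything else on the bench where it is.

Things in the scene. Friction and masses are not known exactly. Their poses are not given: they have to be found in the camera images.
- extractor: Blue bench dust extractor, fixed: 190 (x) x 330 (y) x 140 mm high. Origin: middle of its underside, z up, +y = the way the cover slides off; control panel on its -x face. Flat top deck 140 mm above the origin. Filter opening under the seated cover: 76 x 90 mm, y = -125 to -35 mm. Deck past the rails is bare, with 6 mm high side rims and an end rim at y = 159 mm that stops the cover.
- rails_end (a point): Middle between the +y ends of the two aluminium guide rails, at deck height (y = -33 mm in the extractor's frame). The rails run back from here 124 mm towards -y, are 17.5 mm high, with lips overhanging inward; 84 mm is free between the lips. The cover is out of the rails when its rear edge (65 mm behind its middle) has passed this point.
- cover_mid (a point): Loose orange filter cover, 0.18 kg, 96 (x) x 130 (y) x 26 mm high, axes as the extractor's; the point is the middle of its underside, seated at (0, -85, 140) mm in the extractor's frame. It needs 117 mm of travel to +y and meets the end rim at 179 mm. From y = -28 to +65 of its middle it is a 26 mm high block; a fingertip on the tab can push at its upright rear wall (y = -28).
- tab_top (a point): Middle of the upper face of the black snap tab with yellow ridges, at the cover's rear (-y) end: 64 (x) x 34 (y) mm, level, 160 mm above the bench at rest, 6 mm below the top of the block. The point is 47 mm behind the cover's middle, 19 mm behind the block's rear wall. Two side catches stand in notches of the rail lips and lock the cover; with the tab 5 mm in or more they pass under the lips.
- tab (a joint): Travel of the snap tab straight down into the cover, m: 0 at rest (up, locking), 0.0065 fully in; spring 2.3 N at the start, 5.2 N fully in. It springs back when let go in the seat; once the cover has moved 15 mm or more the lips keep it about 4.5 mm in until it leaves the rails.
- grinder: Angle grinder lying on the bench, 260 mm long, 75 mm high; not to be disturbed. Origin under its middle.
- lampshade: Dark perforated steel lampshade standing on the bench, 128 mm wide, 150 mm high; not to be disturbed. Origin at the middle of its underside.
- spanner: Steel spanner lying on the bench, 160 mm long; not to be disturbed.
- spare_filter: Spare filter cassette, green frame, white pleats, 80 x 98 x 20 mm, lying on the bench; not to be disturbed. Origin at the middle of its underside.

How it is judged:
On the way, in this order (a step that is already met when the one before it is completed fails the run):
1. the snap tab is pressed in (4.5 mm or more) by the fingers while the cover is still in its seat (value of joint tab above 0.0045 m and contact force between the fingers and cover above 0.5 N and y of cover_mid in the frame of extractor below -0.078 m).
2. the released cover has been pushed 30 mm along its rails (y of cover_mid in the frame of extractor above -0.055 m).
At the end, for the whole second after the job is handed in: The cover's middle is at least 116 mm along from its seated place (out of the rails, filter opening free), the cover lies flat on the deck (within 4 mm of deck height, tilted less than 0.05 rad) and at rest (y of cover_mid in the frame of extractor above 0.031 m and z of cover_mid in the frame of extractor between 0.136 and 0.144 m and angle between cover_mid's own z axis and vertical below 0.05 rad and linear speed of cover below 0.01 m/s); the robot touches nothing.
It fails at once if the cover is lifted more than 10 mm off the deck, falls off it or is tipped (z of cover_mid in the frame of extractor above 0.15 m or z of cover_mid in the frame of extractor below 0.13 m or angle between cover_mid's own z axis and vertical above 0.2 rad).
It fails at once if the angle grinder is moved more than 15 mm (distance of grinder from where it was at the start of the episode above 0.015 m).
It fails at once if the lampshade is moved more than 15 mm (distance of lampshade from where it was at the start of the episode above 0.015 m).
It fails at once if the spanner is moved more than 15 mm (distance of spanner from where it was at the start of the episode above 0.015 m).
It fails at once if the spare filter is moved more than 15 mm (distance of spare_filter from where it was at the start of the episode above 0.015 m).
It also fails if it takes over 37 s, if anything falls off the work surface, if the arm or the gripper's body presses on something with over 40 N, if the wrist force passes 120 N, or if a joint passes its speed limit or range.

### The arm

A 7-joint arm with a two-finger parallel gripper is mounted at the origin on the work surface. World frame = base frame: x ahead of the robot, y to its left, z up, the work surface at z = 0. Lengths are in m, angles in rad, forces in N, time in s.
With the tool pointing down it reaches from about 0.4 to 0.875 m from the base axis. Payload 6.5 kg.
Tool frame: the origin (TCP) lies between the finger pads; the fingertips stand ctrl.tip_extent ahead of it and the grasp point (between the pads) lies 2 mm behind it (ctrl.tip_extent is the distance from the TCP to the fingertips, in m); y points along the fingers, z is the direction in which the jaws open and shut, and the axes are right-handed (so a half turn about y gives the same grasp; the last joint's range is limited). The gripper opens to 88 mm and grips with 3 to 60 N. Pads are 18 mm wide; open, the fingers measure 123 mm over their backs; the gripper's body (75 mm by 187 mm) begins 45 mm behind the grasp point.
Start: joints at [-1.293, 0.536, -0.004, 1.538, 0.003, 1.067, -0.071], TCP at [0.219, 0.612, 0.229] pointing down, gripper open.
Joint ranges: [-2.7, 2.7], [-0.37, 2.16], [-1.27, 1.26], [0.24, 2.4], [-1.31, 4.45], [0.19, 1.91], [-2.76, 2.76]. Speed limits (rad/s): [2.39, 2.39, 3.14, 3.14, 3.14, 3.14, 3.14].

### API

Orientations are given as a rotation vector (axis times angle).
In Python, from rig import ctrl, claw, kinematics, imaging, job, monitor gives the robot as it stands. The module is installed in compiled form; this text tells all that it offers. Calls block until the motion is done:
- ctrl.goto(position, orientation): joint-space move of the TCP to a pose.
- ctrl.move_l(position, max_speed=0.15, ori=None, stop_force=None): straight line of the TCP; ori=None keeps the orientation; max_speed is the mean speed in m/s. With stop_force (N) it stops when the force on the tool has changed by that much, and returns True; else False.
- ctrl.movej(angles): joint-space move.
- claw.set_gripper(opening, grasp_force=None): finger opening in m; grasp_force is the grip in N (None keeps the last); returns when the fingers have stopped.
- ctrl.sleep(seconds).
- kinematics.ik(position, orientation): joint angles nearest the present ones, or None.
- imaging.read_camera(name): name is "side" or "top" or "wrist"; returns a dict with "pixels" (384x512x3 uint8, red, green, blue), "K" (3x3 intrinsics, pixels), "k1" (the pictures are not rectified: a ray, as slopes to the right and down, at radius r is drawn at 1 + k1 r^2 times it, then the intrinsics apply), "R" (3x3) and "t" (3): a world point X has camera coordinates R X + t. Camera axes: x right, y down, z forward; pixel columns grow to the right and rows downward; lengths in m; the calibration is good to about 2 mm. A picture is of the moment at which its call begins. There is no depth.
A pose or a line that the arm cannot do raises ctrl.Unreachable and nothing moves.
- job.sign_off(): hands the job in, once; it reports no verdict.
Readings, each from a call of its own:
- monitor.get_t(): time.
- monitor.get_qpos(): joint angles.
- monitor.get_dq(): joint speeds.
- monitor.get_joint_efforts(): joint torques, N m.
- monitor.get_eef_pos(): TCP position.
- monitor.get_eef_rot(): TCP orientation.
- monitor.get_wrist_force(): force on the tool from outside, world axes, zero at the start.
- monitor.get_wrist_torque(): the same for the moment, N m.
- monitor.get_grip_width(): finger opening in m.
Only numpy, scipy, OpenCV 4.12 (cv2) and the standard library are available. Lean on these libraries where they do the work, as an engineer would, in place of code of your own. Each camera call takes 0.05 s, during which the arm holds its last target. There are 200 camera calls.

## Working session

There is one attempt and no reset: what is moved stays moved. The work goes in short steps, each a Python script; the robot and the scene stay as the last script left them, time stands still between calls to the robot, and variables do not carry over. Pictures are saved under pics/ and viewed, about 8 in all and at most 12, crops included, and the job is handed in when it is done.

```bash
mkdir -p pics; cat > h.py <<'E'
import numpy as np, cv2
from rig import ctrl, claw, kinematics, imaging, job, monitor
def shot(n,f):
    c=imaging.read_camera(n); cv2.imwrite('pics/'+f,c['pixels'][:,:,::-1]); np.savez('pics/'+f[:-4]+'.npz',**c); return c
def load(f): return dict(np.load('pics/'+f+'.npz'))
def ray(c,uv):
    k=float(c['k1']); p=cv2.undistortPoints(np.array([[uv]],float),c['K'],np.array([k,0,0,0.]))[0,0]
    R=c['R']; return -R.T@c['t'], R.T@np.array([p[0],p[1],1])
def onz(c,uv,z):
    o,d=ray(c,uv); return o+d*(z-o[2])/d[2]
def proj(c,X):
    p,_=cv2.projectPoints(np.array(X,float).reshape(-1,1,3),cv2.Rodrigues(c['R'])[0],c['t'],c['K'],np.array([float(c['k1']),0,0,0])); return p.reshape(-1,2)
E
python3 - <<'E'
from h import *
a=shot('top','top1.png');b=shot('side','side1.png')
print(monitor.get_eef_rot(),ctrl.tip_extent,monitor.get_t(),a['k1'])
cv2.imwrite('pics/both.png',cv2.resize(np.hstack([a['pixels'],b['pixels']])[:,:,::-1],(800,300)))
for c in(a,b):print(-c['R'].T@c['t'])
E
```

```text
[-1.55544553  0.26992762 -0.26969583] 0.017 0.1 -0.16593352632454317
[0.4121822  0.01570175 1.41615534]
[-0.05533444 -0.79151238  1.2936733 ]
```

View pics/top1.png

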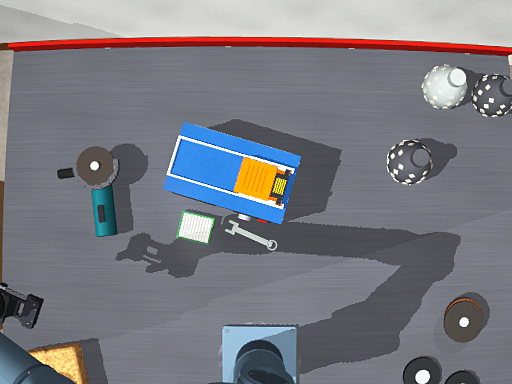

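View pics/side1.png

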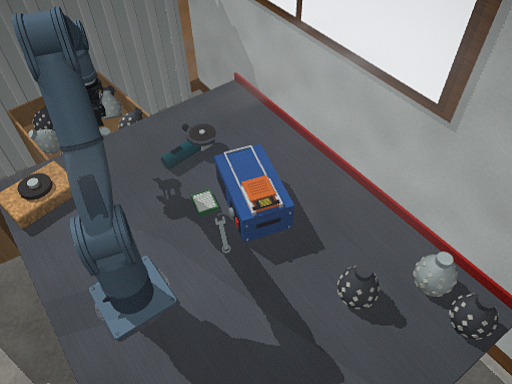

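The top view shows the extractor at about (232,172), with the orange cover at (257,178) and the tab at (281,185) towards image right. Slide-off is therefore image left, which is world +y. The spanner and spare filter lie nearer the robot. Next I measure by colour.

```bash
python3 - <<'E'
from h import *
out=[]
for f,box in(('top1',(150,110,320,240)),('side1',(200,130,310,250))):
    c=load(f);hsv=cv2.cvtColor(c['pixels'],cv2.COLOR_RGB2HSV)
    roi=np.zeros(hsv.shape[:2],np.uint8);roi[box[1]:box[3],box[0]:box[2]]=255
    for n,lo,hi,z in(('orange',(6,150,120),(19,255,255),.166),('yellow',(24,120,120),(36,255,255),.160),('blue',(100,120,60),(125,255,255),.14)):
        m=cv2.inRange(hsv,lo,hi)&roi
        cs=cv2.findContours(m,0,2)[0]
        big=max(cs,key=cv2.contourArea) if n!='yellow' else np.vstack(cs)
        P=np.array([onz(c,p[0].astype(float),z)[:2] for p in big],np.float32)
        r=cv2.minAreaRect(P*1000)
        print(f,n,m.sum()//255,np.round(r[0]),np.round(r[1]),round(r[2],1),np.round(cv2.boxPoints(r)).tolist())
    x,y,X,Y=box
    out.append(cv2.resize(c['pixels'][130:220,220:310] if f=='top1' else c['pixels'][165:245,220:300],(400,400),interpolation=cv2.INTER_CUBIC))
cv2.imwrite('pics/crop.png',np.hstack(out)[:,:,::-1])
E
```

```text
top1 orange 333 [473. -28.] [23. 17.] 71.9 [[461.0, -36.0], [477.0, -42.0], [484.0, -20.0], [468.0, -15.0]]
top1 yellow 146 [517.   1.] [124.  63.] 73.6 [[469.0, -50.0], [530.0, -68.0], [565.0, 52.0], [504.0, 70.0]]
top1 blue 6236 [542.  81.] [331. 191.] 73.8 [[404.0, -52.0], [588.0, -105.0], [681.0, 213.0], [497.0, 267.0]]
side1 orange 565 [525.  14.] [92. 94.] 74.4 [[467.0, -18.0], [558.0, -43.0], [583.0, 45.0], [492.0, 71.0]]
side1 yellow 51 [510. -47.] [28. 35.] 73.6 [[489.0, -55.0], [523.0, -65.0], [531.0, -38.0], [497.0, -28.0]]
side1 blue 3324 [524.  44.] [414. 213.] 74.0 [[364.0, -126.0], [569.0, -185.0], [683.0, 214.0], [478.0, 272.0]]
```

View pics/crop.png

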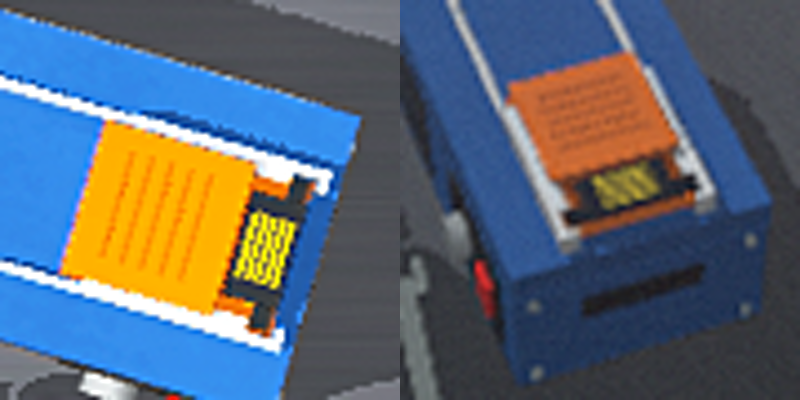

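Extractor centre is (542,81) mm, with +y heading 73.8°. The blue outline of 331x191 mm matches the stated 330x190. That puts tab_top near (505,-46), and the side view's yellow ridges give (510,-47), so they agree. Next: hover with the gripper closed and take a wrist look.

```bash
cat >> h.py <<'E'
from scipy.spatial.transform import Rotation as Ro
th=np.radians(73.8); C=np.array([.542,.081]); ey=np.array([np.cos(th),np.sin(th)]); ex=np.array([np.sin(th),-np.cos(th)])
def W(x,y,z): return np.append(C+x*ex+y*ey,z)
def ori(s):
    Y=np.array([0,0,-1.]);Z=s*np.append(ex,0); return Ro.from_matrix(np.c_[np.cross(Y,Z),Y,Z]).as_rotvec()
E
python3 - <<'E'
from h import *
q=monitor.get_qpos();p=W(0,-.126,.26)
best=min((1,-1),key=lambda s:(lambda k: 99 if k is None else np.abs(np.array(k)-q).max())(kinematics.ik(p,ori(s))))
print(best,kinematics.ik(p,ori(best)))
claw.set_gripper(0.0)
e=np.array(monitor.get_eef_pos());ctrl.move_l(e+[0,0,.06])
ctrl.goto(p,ori(best))
print(monitor.get_t(),monitor.get_eef_pos(),p,monitor.get_grip_width(),monitor.get_wrist_force())
c=shot('wrist','w1.png')
print(np.round(proj(c,[W(0,-.132,.16),W(0,-.113,.166),W(0,-.126,.16)])))
hsv=cv2.cvtColor(c['pixels'],cv2.COLOR_RGB2HSV)
y=cv2.inRange(hsv,(24,120,120),(36,255,255));cs=[k for k in cv2.findContours(y,0,2)[0] if cv2.contourArea(k)>5]
if cs:
    r=cv2.minAreaRect(np.vstack(cs));g=onz(c,r[0],.161)[:2]-C;print(r,'ext',g@ex,g@ey)
E
```

```text
1 [-0.60081187  0.30882506  0.7265888   1.90667425 -0.24014423  1.01397671
 -0.05225801]
4.475 [ 0.5071337  -0.03887735  0.25992958] [ 0.50684712 -0.039997    0.26      ] 0.00044892427833770717 [0.41977599 0.33322675 0.6120035 ]
[[258. 196.]
 [258. 179.]
 [258. 190.]]
((263.7536315917969, 253.49220275878906), (138.2576446533203, 40.68844223022461), 88.23760986328125) ext 0.005962077558806844 -0.19604408041765345
```

View pics/w1.png

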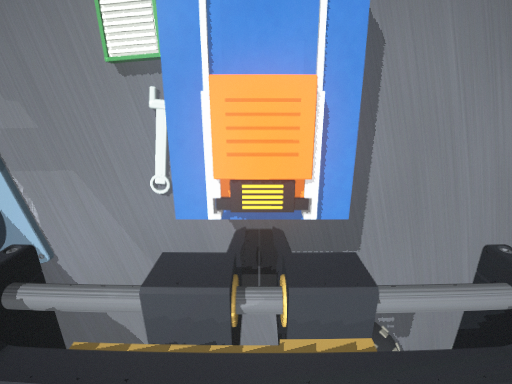

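The wrist view shows the tab ridges at (262,196) against a predicted (258,196), and the block's rear wall at row 180 against 179. Along the rails the fit is good. Laterally it is about 4 mm off (the side view gave 5), so I shift by +4 mm, then press.

```bash
sed -i 's/^def W(x,y,z): return.*/def W(x,y,z): return np.append(C+(x+.004)*ex+y*ey,z)/' h.py
python3 - <<'E'
from h import *
def st(n):
    e=np.array(monitor.get_eef_pos());g=e[:2]-C;print(n,round(monitor.get_t(),2),'ext',np.round([g@ex-.004,g@ey,e[2]],4),'F',np.round(monitor.get_wrist_force(),1))
ctrl.move_l(W(0,-.127,.185),ori=ori(1));st('above')
print(ctrl.move_l(W(0,-.127,.168),max_speed=.02,stop_force=9));st('pressed')
c=shot('wrist','w2.png')
E
```

```text
above 5.17 ext [ 0.0004 -0.127   0.1855] F [-0.9 -0.8 -0.3]
False
pressed 6.17 ext [ 1.000e-04 -1.270e-01  1.681e-01] F [ 0.4  0.7 -0. ]
```

No contact force, even though the tip should be at z≈0.151. I need to look.

```bash
python3 - <<'E'
from h import *
a=shot('wrist','w3.png')['pixels'];b=shot('side','s3.png')['pixels'];t=shot('top','t3.png')['pixels']
o=np.vstack([cv2.resize(b[140:240,200:310],(400,360),interpolation=2)]);o2=cv2.resize(a[100:384,100:420],(400,360),interpolation=2)
cv2.imwrite('pics/c3.png',np.hstack([o,o2])[:,:,::-1]);print(monitor.get_wrist_force(),monitor.get_t())
E
```

```text
[-0.19528338 -0.46916712 -0.17033677] 6.375
```

View pics/c3.png

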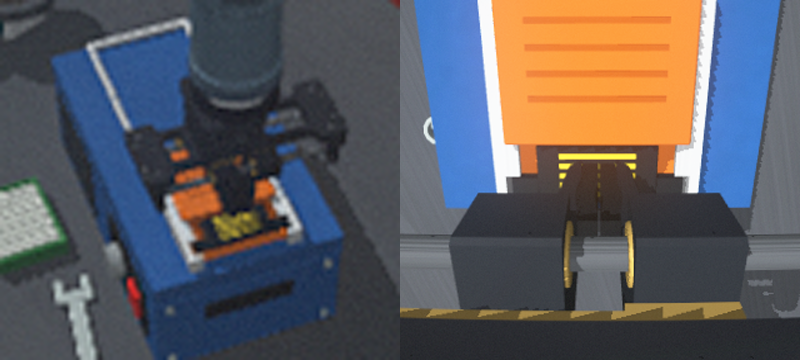

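```bash
python3 - <<'E'
from h import *
w=load('w3');s=load('s3')
for n,P in(('tip front',W(0,-.118,.151)),('tip rear',W(0,-.136,.151)),('tab mid',W(0,-.132,.16)),('tab front',W(0,-.115,.16)),('tab rear',W(0,-.149,.16)),('tab rear pressed',W(0,-.149,.1535)),('wall top',W(0,-.113,.166))):
    print(n,np.round(proj(w,[P])[0]),np.round(proj(s,[P])[0]))
o=np.hstack([cv2.resize(w['pixels'][190:290,210:310],(400,400),interpolation=2),cv2.resize(s['pixels'][180:220,240:280],(400,400),interpolation=2)])
cv2.imwrite('pics/c4.png',o[:,:,::-1])
E
```

```text
tip front [258. 212.] [263. 201.]
tip rear [258. 236.] [265. 204.]
tab mid [258. 237.] [265. 202.]
tab front [258. 213.] [263. 198.]
tab rear [258. 259.] [266. 205.]
tab rear pressed [258. 254.] [266. 207.]
wall top [258. 214.] [263. 197.]
```

View pics/c4.png

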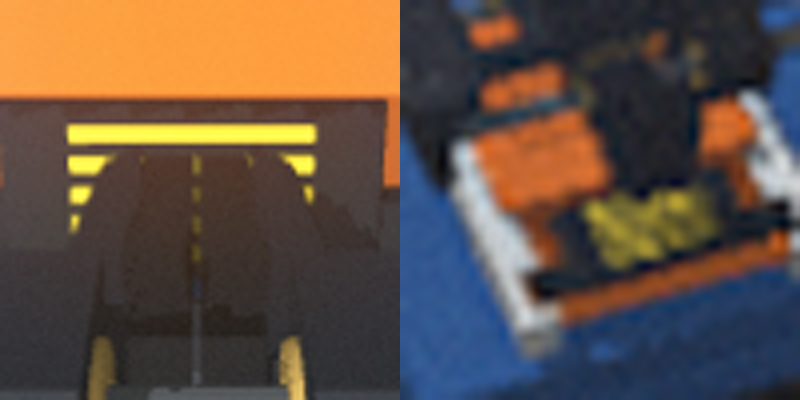

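The wrist view shows the block edge at row 215, against a predicted 214. The closed fingertips appear at row 228, against 212 for the tips, so they sit some 15 mm higher than tip_extent suggests; the side view agrees. They're hovering above the tab. I'll continue the guarded descent.

```bash
cat >> h.py <<'E'
def st(n):
    e=np.array(monitor.get_eef_pos());g=e[:2]-C;print(n,round(monitor.get_t(),2),'ext',np.round([g@ex-.004,g@ey,e[2]],4),'F',np.round(monitor.get_wrist_force(),1))
E
python3 - <<'E'
from h import *
for z in np.arange(.165,.139,-.003):
    h=ctrl.move_l(W(0,-.127,z),max_speed=.02,stop_force=7);st(h)
    if h or monitor.get_wrist_force()[2]>7:break
c=shot('wrist','w5.png')
E
```

```text
False 6.67 ext [-1.000e-04 -1.270e-01  1.648e-01] F [-0.1  0.2 -0.1]
False 6.97 ext [-1.000e-04 -1.270e-01  1.619e-01] F [ 0.2  0.4 -0.2]
False 7.28 ext [-1.000e-04 -1.270e-01  1.589e-01] F [ 0.4 -0.5  1.1]
False 7.58 ext [-1.000e-04 -1.270e-01  1.559e-01] F [-0.4 -0.7 -0.2]
False 7.88 ext [-1.000e-04 -1.270e-01  1.529e-01] F [-0.1  0.4 -0.2]
False 8.18 ext [ 0.0004 -0.127   0.1502] F [0.7 0.1 2.1]
False 8.47 ext [ 0.0003 -0.127   0.1471] F [ 0.1 -0.3  4.4]
True 8.7 ext [ 0.0004 -0.127   0.1447] F [-1.7  0.6  7.3]
```

Contact came at z≈0.150, and force rose over about 6 mm to 7.3 N, which matches the tab being fully in. Next I push 30 mm and check.

```bash
python3 - <<'E'
from h import *
for y in(-.12,-.11,-.10,-.085):
    h=ctrl.move_l(W(0,y,.1435),max_speed=.03,stop_force=25);st(h)
    if h:break
w=shot('wrist','w6.png');s=shot('side','s6.png')
cv2.imwrite('pics/c6.png',np.hstack([cv2.resize(w['pixels'],(440,330)),cv2.resize(s['pixels'][140:240,200:310],(360,330),interpolation=2)])[:,:,::-1])
E
```

```text
False 9.13 ext [ 0.0009 -0.124   0.1445] F [ -5.  -10.2  15.5]
False 9.62 ext [ 0.0014 -0.1135  0.1445] F [-1.9 -8.4 14.1]
False 10.1 ext [ 0.0015 -0.1034  0.1445] F [-2.5 -8.1 13.5]
False 10.75 ext [ 0.0015 -0.0886  0.1445] F [-3.  -9.1 14.4]
```

View pics/c6.png

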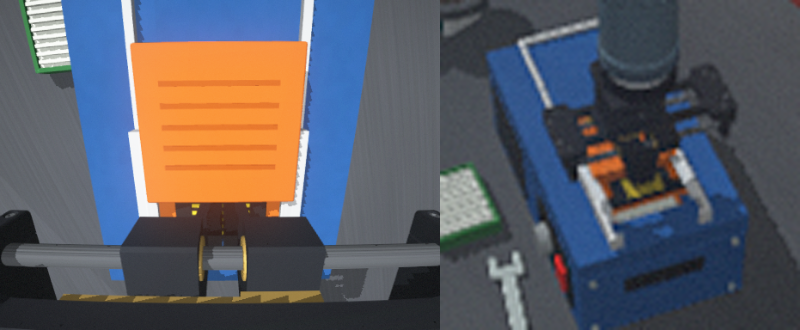

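The cover is sliding: the side view shows its rear well ahead of its seat and the rails empty behind it. Force is a steady 9 N of push. I'll continue to about 145 mm of travel.

```bash
python3 - <<'E'
from h import *
for y in(-.06,-.03,0,.025):
    h=ctrl.move_l(W(0,y,.1438),max_speed=.04,stop_force=25);st(h)
    if h:break
else:
    ctrl.move_l(W(0,.021,.153),max_speed=.02);st('up')
    ctrl.move_l(W(0,.0,.20),max_speed=.06)
    ctrl.move_l(W(0,-.10,.29));st('clear')
w=shot('wrist','w7.png');s=shot('side','s7.png');t=shot('top','t7.png')
cv2.imwrite('pics/c7.png',np.hstack([cv2.resize(w['pixels'],(440,330)),cv2.resize(s['pixels'][140:240,200:310],(360,330),interpolation=2)])[:,:,::-1])
E
```

```text
False 11.62 ext [ 0.0012 -0.063   0.1446] F [-3.1 -7.3 11.7]
False 12.53 ext [ 0.0013 -0.0334  0.1446] F [-1.8 -7.7 12.1]
False 13.43 ext [ 0.0013 -0.0034  0.1446] F [-2.3 -8.  12.2]
False 14.2 ext [0.0014 0.0216 0.1446] F [-2.6 -8.4 12.1]
up 14.85 ext [-0.0008  0.0213  0.1525] F [-0.5 -0.1 -0. ]
clear 16.91 ext [-0.0005 -0.0991  0.2893] F [-0.4 -0.9 -0. ]
```

View pics/c7.png

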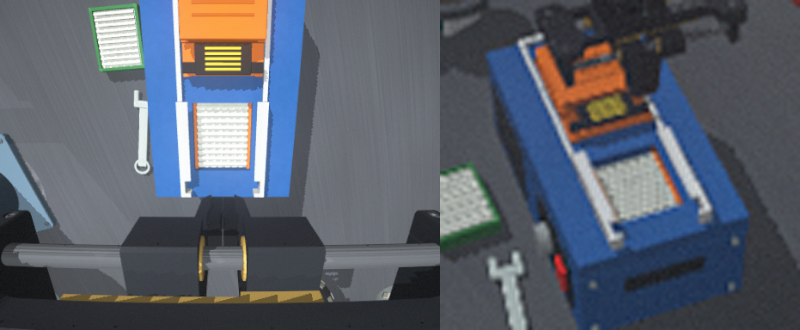

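The wrist view shows the whole filter uncovered and the cover flat beyond the rail ends, with the ridges at about (260,67) in full-size pixels. I check the number, then sign off.

```bash
python3 - <<'E'
from h import *
c=load('w7')
tab=(onz(c,(259.5,67.5),.16)[:2]-C)@ey; rail=(onz(c,(259,118),.1575)[:2]-C)@ey
print('cover_mid y',tab+.047,'rail end',rail)
s=load('s7');p=(140+np.array([0])); g=onz(s,(200+(606-440)*110/360,140+108*100/330),.16)[:2]-C; print('side',g@ey+.047,g@ex)
if tab+.047>.04: job.sign_off();print('signed',monitor.get_t())
E
```

```text
cover_mid y 0.06118974402408578 rail end -0.03338346287817239
side 0.05976543100257251 0.005103052623868377
the job is handed in; nothing more can be done
the job is handed in; nothing more can be done
```

The filter cover is off its seat and out of the rails. It is lying on the deck with the whole filter uncovered, and the job is handed in; no verdict was reported.

- **What I did:** With the gripper closed, I pressed the tab in, kept it pressed and pushed the cover along the rails. I then lifted the fingers clear.
- **Cover position:** The last images put the cover's middle at y ≈ 0.061 m (wrist) and 0.060 m (side) in the extractor's frame. At least 0.031 m was needed, so it travelled about 145 mm.
- **Cross-check:** The rail ends measured −33.4 mm against the −33 mm given.
- **Clear of contact:** The wrist force was about zero after the fingers lifted away. The last reading before sign-off was 16.9 s of the 37 s allowed.
- **By eye only:** The cover looks flat, and the spanner and spare filter look undisturbed. I did not re-measure these, and I did not check the grinder or lampshade again; the arm did not work near them.

Two readings disagreed along the way:
- **Fingertip height:** The closed fingertips touched the tab about 26 mm lower in TCP height than `ctrl.tip_extent` implies, so I found the contact with a force-guarded descent.
- **Sideways position:** The top view's estimate was about 4 mm off sideways against the wrist and side views, and I corrected it before pressing.

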